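# Put the breakfast board away in the board rack

## Task

The tall rectangular wooden breakfast board has dried in the wire drainer. Put it away: lift it out and stand it upright on its edge in the empty middle slot of the wooden board rack, between the two smaller boards; hold it until it is right down in the slot, then let go. Leave the two white saucers standing in the drainer.

Things in the scene. Friction and masses are not known exactly. Their poses are not given: they have to be found in the camera images.
- board_center (a point): Centre of the breakfast board: loose, wooden, rectangular, two dark inlaid strips, 120 mm wide (its x), 12 thick (y), 150 tall (z), 0.16 kg. It stands on its 120 mm edge in one of the drainer's three places (72 mm apart), underside 16 mm above the worktop, perhaps leaning a few degrees. Its top is 48 mm above the saucers': grip it there from above, across its thickness.
- rack_slot (a point): Centre of the floor of the empty middle slot of the fixed wooden rack (110 x 182 mm), 14 mm above the worktop; x along the slot, y across, z up. Three slots 18 mm wide, 46 mm apart, between fins 100 mm long, 28 thick, with round tops 64 mm above the slot floor. The outer slots hold loose smaller boards, 100 mm wide, 100 tall, 12 thick.
- saucer_a_center (a point): Centre of one of two alike white ceramic saucers, 110 mm in diameter, 12 mm thick, its y axis level; bystander. It stands on edge in the drainer, a fixed steel wire frame 200 mm long and 130 mm deep with upright hoops to 73 mm above the worktop.
- saucer_b_center (a point): Centre of the other white saucer, the same. Bystander.

How it is judged:
On the way:
1. the board is lowered into the middle slot while still held: its lower edge within 20 mm of the slot floor (z of board_center in the frame of rack_slot between 0.065 and 0.095 m and y of board_center in the frame of rack_slot between -0.012 and 0.012 m and x of board_center in the frame of rack_slot between -0.025 and 0.025 m and contact force between the fingers and board above 1 N), for 0.1 s.
At the end, for the whole second after the job is handed in: The board stands on its edge in the middle slot of the rack: its centre within 25 mm along and 12 mm across of the slot's centre, its lower edge on the slot floor (within 8 mm), upright within 12 degrees, at rest and released (x of board_center in the frame of rack_slot between -0.025 and 0.025 m and y of board_center in the frame of rack_slot between -0.012 and 0.012 m and z of board_center in the frame of rack_slot between 0.067 and 0.083 m and angle between board_center's own z axis and vertical below 0.21 rad and linear speed of board below 0.02 m/s); the robot touches nothing.
It fails at once if a saucer is moved more than 40 mm or leans more than 30 degrees from standing on edge (distance of any of saucer_a_center, saucer_b_center from where it was at the start of the episode above 0.04 m or angle between any of saucer_a_center, saucer_b_center's own y axis and vertical below 1.05 rad or angle between any of saucer_a_center, saucer_b_center's own y axis and vertical above 2.09 rad).
It also fails if it takes over 40 s, if anything falls off the work surface, if the arm or the gripper's body presses on something with over 40 N, if the wrist force passes 120 N, or if a joint passes its speed limit or range.

## Robot

A 7-joint arm with a two-finger parallel gripper is mounted at the origin on a cart in front of the work surface, level with it; the furniture and walls round the work are solid. World frame = base frame: x ahead of the robot, y to its left, z up, the work surface at z = 0. Lengths are in m, angles in rad, forces in N, time in s.
With the tool pointing down it reaches from about 0.4 to 0.85 m from the base axis. Payload 4.5 kg.
Tool frame: the origin (TCP) lies at the very end of the fingers, on their centre line; the grasp point (between the pads) lies 19 mm behind it (r.pinch_z is the distance from the TCP to the grasp point, in m); z points along the fingers, y is the line along which they close (so a half turn about z gives the same grasp; the last joint's range is limited). The gripper opens to 88 mm and grips with 3 to 60 N. Pads are 18 mm wide; open, the fingers measure 123 mm over their backs; the gripper's body (75 mm by 187 mm) begins 45 mm behind the grasp point.
Start: joints at [-1.145, 0.689, -0.195, 1.565, 0.157, 0.902, -0.215], TCP at [0.239, 0.578, 0.239] pointing down, gripper open.
Joint ranges: [-3.01, 3.01], [-0.46, 2.08], [-1.47, 1.51], [0.13, 2.56], [-1, 4.14], [0.04, 2.09], [-2.66, 2.66]. Speed limits (rad/s): [2.57, 2.57, 3.14, 3.14, 3.14, 3.14, 3.14].

## Interface

Orientations are given as a unit quaternion [x, y, z, w].
In Python, from plant import r, cams gives the robot as it stands.
- The arm moves only by the shell command python3 -m pendant 'ROWS' [FORCE]. ROWS is JSON, a list of rows, each a list of 3 entries, a list of its own where there are three numbers: the closure, from -1 (fully open) to 1 (shut), then the shift along the tool's x, y, z in mm, then the turn, a rotation vector about the tool's x, y, z in degrees. A call has 1 to 8 rows; each row shifts and turns the commanded pose from where the row before left it, along the tool's axes as they then stand; what a row does not reach is not made up. A row lasts 1/8 s, in which the tool goes at most 62.5 mm and 10.7 degrees, less where a joint would pass 70% of its speed; a pose out of reach is approached as far as the arm can. A call with a gripper value outside its range is refused whole. The fingers move at their own pace and stop on an object; FORCE is the grip in N (left out, the last holds). Time passes only in rows, so rows that do not move let the fingers close. It gives the time, the measured TCP pose, the force, the opening and the grip force at its end, in the units of the state.
- r.get_state(): the state, without advancing time (a new reading comes with each control period).
- cams.snapshot(name): name is "scene" or "top" or "wrist"; returns a dict with "img" (480x640x3 uint8, red, green, blue), "camera_matrix" (3x3 intrinsics, pixels), "D" ([k1, k2, p1, p2, k3] as OpenCV has them; the pictures are not rectified), "camera_from_world" (4x4, takes a point from world to camera coordinates); the wrist camera has in their place "tool_from_camera" (4x4, takes a point from camera to tool coordinates, whose origin is the TCP and whose axes are the flange's). Camera axes: x right, y up, looking along -z (the intrinsics and any distortion apply to the point x, -y, -z); pixel columns grow to the right and rows downward; lengths in m; the calibration is good to about 2 mm. A picture is of the moment at which its call begins: read the wrist's pose just before it. There is no depth.
- r.finish_job(): hands the job in; it is judged then, once.
The state is a dict: "clock": time; "q": joint angles; "qd": joint speeds; "joint_torque": joint torques, N m; "tool_pos": TCP position; "eef_rot": TCP orientation; "contact_force": force on the tool from outside, world axes, zero at the start; "moment": the same for the moment, N m; "opening": opening from 0.0 (shut) to 1.0 (fully open); "finger_force": force on a finger pad.
Only numpy, scipy, OpenCV 4.12 (cv2) and the standard library are available. Lean on these libraries where they do the work, as an engineer would, in place of code of your own. Each camera call takes 0.05 s, during which the arm holds its last target. There are 200 camera calls.

## Working session

There is one attempt and no reset: what is moved stays moved. The work goes in short steps, Python scripts to look and compute and a shell command to move; the robot and the scene stay as the last step left them, time stands still between calls to the robot, and variables do not carry over. Pictures are saved under pics/ and viewed, at most 10 in all, crops included, and the job is handed in when it is done.

```bash
mkdir -p pics; python3 - <<'E'
from plant import r,cams
import cv2,numpy as np
s=r.get_state();print(s['tool_pos'],s['eef_rot'],s['clock'],r.pinch_z)
for n in("scene","top"):
    c=cams.snapshot(n);cv2.imwrite(f'pics/{n}0.png',c['img'][:,:,::-1]);np.savez(f'{n}0.npz',K=c['camera_matrix'],D=c['D'],T=c['camera_from_world'])
    T=np.array(c['camera_from_world']);print(n,np.array(c['camera_matrix']).round(1).tolist(),c['D'],(-T[:3,:3].T@T[:3,3]).round(3))
E
```

```text
[0.23846721 0.57703913 0.23789172] [ 1.94630224e-01  9.80876253e-01 -9.15390941e-04 -1.17343235e-04] 0.0 0.0187
scene [[518.7, 0.0, 318.4], [0.0, 518.7, 239.0], [0.0, 0.0, 1.0]] [0.05149285 0.         0.         0.         0.        ] [-0.026 -0.666  0.494]
top [[538.7, 0.0, 323.8], [0.0, 538.7, 232.6], [0.0, 0.0, 1.0]] [-0.07655126  0.          0.          0.          0.        ] [0.337 0.033 1.29 ]
```

View pics/scene0.png

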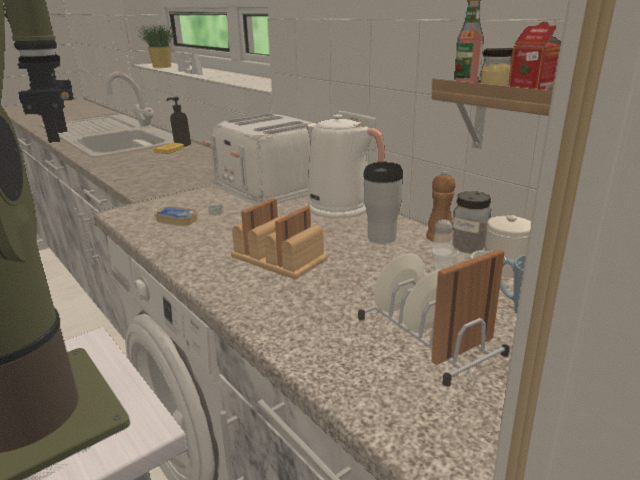

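View pics/top0.png

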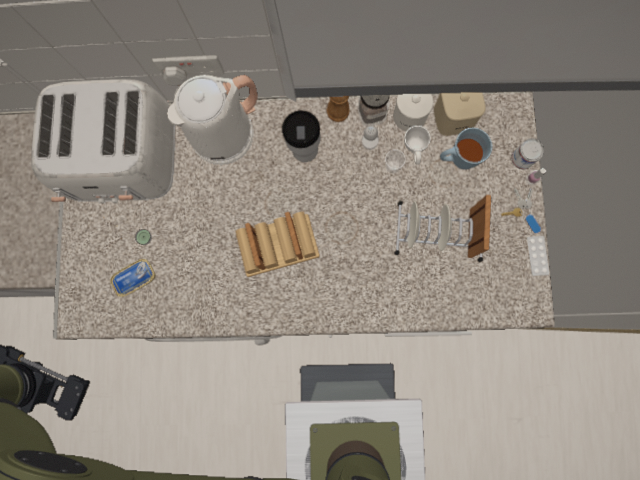

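The scene and top views show the rack at about (278,243) in top, and the drainer at about (440,228). The tall board is in the drainer's right-hand place at about (481,227), with the saucers at 412 and 443. I'll enlarge both in the top view.

```bash
python3 - <<'E'
import cv2
im=cv2.imread('pics/top0.png')
a=cv2.resize(im[200:280,228:328],None,fx=4,fy=4,interpolation=cv2.INTER_CUBIC)
b=cv2.resize(im[185:265,400:500],None,fx=4,fy=4,interpolation=cv2.INTER_CUBIC)
cv2.imwrite('pics/crop0.png',cv2.hconcat([a,b]))
E
```

```text
(no output)
```

View pics/crop0.png

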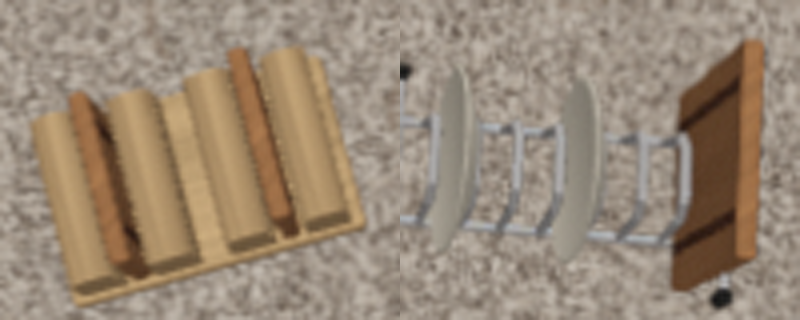

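In the crop, the board's top edge runs from image (488.2,195.5) to (486.8,250). The rack's base corners are near crop (78,303), (364,227) and (320,57).

```bash
cat >h.py <<'E'
import numpy as np,cv2
def back(K,D,T,uv,z):
    n=cv2.undistortPoints(np.float64([[uv]]),np.array(K),np.array(D,float))[0,0]
    R=T[:3,:3];c=-R.T@T[:3,3];d=R.T@np.array([n[0],-n[1],-1]);return c+d*(z-c[2])/d[2]
E
python3 - <<'E'
from h import *
d=np.load('top0.npz')
L=lambda u,v,z:back(d['K'],d['D'],d['T'],(228+u/4,200+v/4),z)
Rr=lambda u,v,z:back(d['K'],d['D'],d['T'],(400+(u-400)/4,185+v/4),z)
a,b,c=L(78,303,.014),L(364,227,.014),L(320,57,.014)
print('rack',a,b,c,'len',np.linalg.norm(a-b),np.linalg.norm(b-c),'ctr',(a+c)/2,np.degrees(np.arctan2(*(c-b)[[1,0]])))
print('fin2/3 tops mid',[(L(*p,.078)).round(4) for p in((130,92),(172,262),(207,72),(250,240))])
print('board top',[Rr(*p,.166).round(4) for p in((742,42),(764,42),(757,258),(737,262))])
print('board bottom left',[Rr(*p,.016).round(4) for p in((681,95),(676,288))])
print('saucers top',[Rr(*p,.118).round(4) for p in((460,160),(582,170))])
from scipy.spatial.transform import Rotation as Ro
from plant import r
print(Ro.from_quat(r.get_state()['eef_rot']).as_matrix().round(3))
E
```

```text
rack [0.44757312 0.2418497  0.014     ] [0.48864913 0.07041605 0.014     ] [0.59264143 0.09467128 0.014     ] len 0.17628594238107273 0.10678348710009827 ctr [0.52010727 0.16826049 0.014     ] 13.128985249276848
fin2/3 tops mid [array([0.5625, 0.2011, 0.078 ]), array([0.464 , 0.1777, 0.078 ]), array([0.5729, 0.1567, 0.078 ]), array([0.4754, 0.1333, 0.078 ])]
board top [array([ 0.5925, -0.2933,  0.166 ]), array([ 0.5922, -0.3051,  0.166 ]), array([ 0.476 , -0.2927,  0.166 ]), array([ 0.4742, -0.2819,  0.166 ])]
board bottom left [array([ 0.5948, -0.2973,  0.016 ]), array([ 0.4779, -0.2863,  0.016 ])]
saucers top [array([ 0.541 , -0.1461,  0.118 ]), array([ 0.5335, -0.2131,  0.118 ])]
[[-0.924  0.382 -0.   ]
 [ 0.382  0.924 -0.002]
 [-0.    -0.002 -1.   ]]
```

```bash
python3 -m pendant '[[-1,[0,0,0],[0,0,-8.3]],[-1,[0,0,0],[0,0,-8.3]],[-1,[-40,-42,0],[0,0,0]],[-1,[-40,-42,0],[0,0,0]],[-1,[-40,-42,0],[0,0,0]],[-1,[-40,-42,0],[0,0,0]],[-1,[-40,-42,0],[0,0,0]],[-1,[-40,-42,0],[0,0,0]]]' 20
```

```text
clock: 1.1
tool_pos: [0.4526, 0.3008, 0.2385]
eef_rot: [0.051, 0.999, -0.0, -0.0]
contact_force: [-0.4, 0.6, -0.2]
opening: 1.003
finger_force: 0.0
```

```bash
python3 -m pendant '[[-1,[-13,-53,0],[0,0,0]],[-1,[-13,-53,0],[0,0,0]],[-1,[-13,-53,0],[0,0,0]],[-1,[-13,-53,0],[0,0,0]],[-1,[-13,-53,0],[0,0,0]],[-1,[-13,-53,0],[0,0,0]],[-1,[-13,-53,0],[0,0,0]],[-1,[-13,-53,0],[0,0,0]]]' && python3 -m pendant '[[-1,[-13,-53,0],[0,0,0]],[-1,[-13,-53,0],[0,0,0]],[-1,[-11,-53,0],[0,0,0]],[-1,[0,0,0],[0,0,0]]]'
cat >>h.py <<'E'
def wrist(name):
    from plant import r,cams
    from scipy.spatial.transform import Rotation as Ro
    s=r.get_state();c=cams.snapshot('wrist');cv2.imwrite(f'pics/{name}.png',c['img'][:,:,::-1])
    W=np.eye(4);W[:3,:3]=Ro.from_quat(s['eef_rot']).as_matrix();W[:3,3]=s['tool_pos']
    np.savez(name+'.npz',K=c['camera_matrix'],D=c['D'],T=np.linalg.inv(W@np.array(c['tool_from_camera'])),W=W)
    print(W.round(4))
E
python3 -c "from h import *;wrist('w1')"
```

```text
clock: 2.1
tool_pos: [0.5119, -0.1317, 0.2385]
eef_rot: [0.051, 0.999, 0.0, -0.0]
contact_force: [0.9, 0.2, 0.4]
opening: 0.999
finger_force: 0.0
clock: 2.6
tool_pos: [0.531, -0.2979, 0.2376]
eef_rot: [0.055, 0.998, -0.001, -0.001]
contact_force: [-0.4, -0.3, -0.1]
opening: 0.998
finger_force: 0.0
[[-0.9938  0.1108 -0.0014  0.531 ]
 [ 0.1108  0.9938 -0.0029 -0.2979]
 [ 0.0011 -0.003  -1.      0.2376]
 [ 0.      0.      0.      1.    ]]
```

View pics/w1.png

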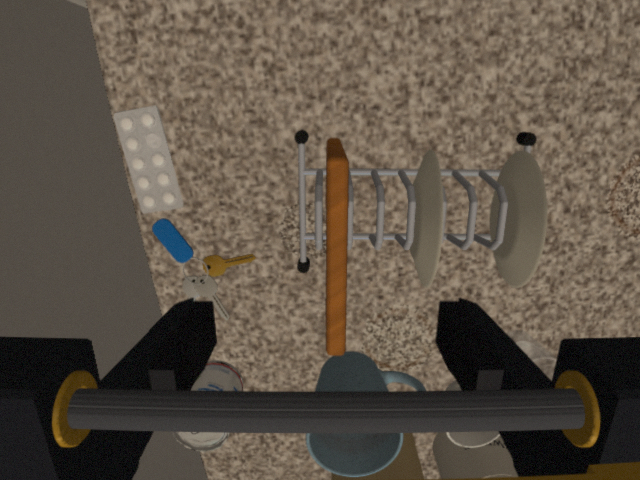

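The wrist picture shows the board between the open fingers. Its top face runs from about (338,165) to (336,354), with the front edge face above it.

```bash
python3 - <<'E'
from h import *
d=np.load('w1.npz');f=lambda *p:back(d['K'],d['D'],d['T'],p,.166)
P=[f(329,165),f(348,165),f(327,355),f(346,353)]
for p in P:print(p.round(4))
m=sum(P)/4;W=d['W'];e=W[:3,:3].T@(m-W[:3,3]);print(m,'tool shift mm',(e*1000).round(1))
a=(P[0]+P[1]-P[2]-P[3]);print(np.degrees(np.arctan2(a[1],a[0])),np.linalg.norm(a)/2)
E
```

```text
[ 0.4804 -0.2914  0.166 ]
[ 0.4814 -0.2815  0.166 ]
[ 0.5935 -0.3048  0.166 ]
[ 0.5933 -0.2932  0.166 ]
[ 0.53715288 -0.2927244   0.166     ] tool shift mm [-5.6  6.1 71.6]
173.63796888945237 0.11322175823085649
```

```bash
python3 -m pendant '[[-1,[-4,5.5,0],[0,0,0]],[-1,[0,0,28],[0,0,0]],[-1,[0,0,28],[0,0,0]],[-1,[0,0,28],[0,0,0]],[-1,[0,0,26],[0,0,0]],[-1,[0,0,0],[0,0,0]]]' && python3 -m pendant '[[1,[0,0,0],[0,0,0]],[1,[0,0,0],[0,0,0]],[1,[0,0,0],[0,0,0]],[1,[0,0,0],[0,0,0]],[1,[0,0,0],[0,0,0]],[1,[0,0,0],[0,0,0]]]' 35
```

```text
clock: 3.4
tool_pos: [0.5365, -0.2837, 0.1273]
eef_rot: [0.049, 0.999, 0.001, -0.002]
contact_force: [-0.2, -0.2, -0.2]
opening: 1.001
finger_force: 0.0
clock: 4.15
tool_pos: [0.5371, -0.2868, 0.1287]
eef_rot: [0.051, 0.999, 0.0, 0.0]
contact_force: [-0.1, -0.1, -0.9]
opening: 0.344
finger_force: 0.0
```

```bash
python3 -m pendant '[[1,[0,0,0],[0,0,0]],[1,[0,0,0],[0,0,0]],[1,[0,0,0],[0,0,0]],[1,[0,0,0],[0,0,0]],[1,[0,0,0],[0,0,0]],[1,[0,0,0],[0,0,0]]]'
```

```text
clock: 4.9
tool_pos: [0.537, -0.2875, 0.1287]
eef_rot: [0.051, 0.999, -0.0, -0.0]
contact_force: [-0.1, -3.7, -0.8]
opening: 0.137
finger_force: 34.4
```

```bash
python3 -m pendant '[[1,[0,0,-15],[0,0,0]],[1,[0,0,-15],[0,0,0]],[1,[0,0,-15],[0,0,0]],[1,[0,0,-15],[0,0,0]],[1,[0,0,-20],[0,0,0]],[1,[0,0,-20],[0,0,0]],[1,[0,0,-22],[0,0,0]],[1,[0,0,-22],[0,0,0]]]'; python3 - <<'E'
from plant import r,cams
import cv2
from scipy.spatial.transform import Rotation as Ro
s=r.get_state();print(s['tool_pos'],Ro.from_quat(s['eef_rot']).as_matrix().round(4))
cv2.imwrite('pics/s1.png',cams.snapshot('scene')['img'][:,:,::-1])
E
```

```text
clock: 5.9
tool_pos: [0.5376, -0.2848, 0.2743]
eef_rot: [0.05, 0.999, 0.001, 0.0]
contact_force: [0.8, 0.4, -1.7]
opening: 0.132
finger_force: 34.8
[ 0.53760134 -0.28482873  0.27432777] [[-9.95e-01  9.99e-02  1.10e-03]
 [ 1.00e-01  9.95e-01  2.10e-03]
 [-9.00e-04  2.20e-03 -1.00e+00]]
```

View pics/s1.png

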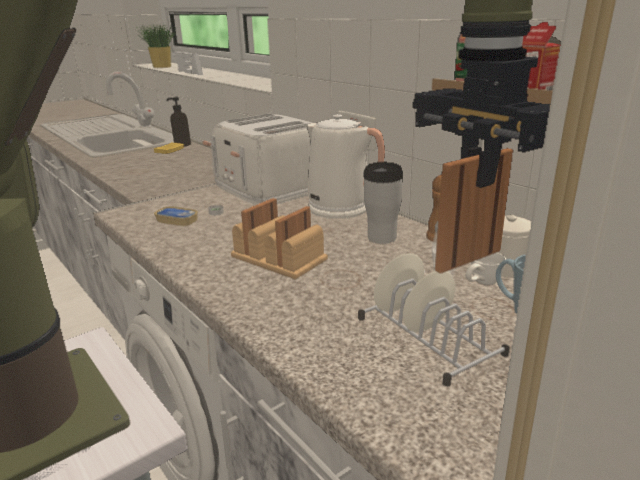

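The board is held, upright and clear at (480,210), and both saucers still stand. Next I'll carry it over the rack.

```bash
python3 -m pendant '[[1,[4,25,0],[0,0,0]],[1,[7,50,0],[0,0,0]],[1,[7,50,0],[0,0,0]],[1,[7,50,0],[0,0,0]],[1,[7,50,0],[0,0,0]],[1,[7,50,0],[0,0,0]],[1,[7,50,0],[0,0,0]],[1,[7,50,0],[0,0,0]]]' && python3 -m pendant '[[1,[7,50,0],[0,0,0]],[1,[3,24,0],[0,0,0]],[1,[0,0,0],[0,0,-6.4]],[1,[0,0,0],[0,0,-6.4]],[1,[0,0,0],[0,0,-6.2]],[1,[0,0,0],[0,0,0]],[1,[0,0,0],[0,0,0]]]'; python3 -c "from h import *;wrist('w2')"
```

```text
clock: 6.95
tool_pos: [0.5218, 0.0946, 0.2731]
eef_rot: [0.05, 0.999, 0.001, -0.0]
contact_force: [0.4, -0.2, -1.2]
opening: 0.131
finger_force: 34.8
clock: 7.82
tool_pos: [0.5198, 0.1668, 0.2728]
eef_rot: [-0.114, 0.993, 0.0, -0.0]
contact_force: [0.9, -0.0, -1.5]
opening: 0.133
finger_force: 34.8
[[-9.740e-01 -2.264e-01 -3.000e-04  5.198e-01]
 [-2.264e-01  9.740e-01  7.000e-04  1.668e-01]
 [ 2.000e-04  7.000e-04 -1.000e+00  2.728e-01]
 [ 0.000e+00  0.000e+00  0.000e+00  1.000e+00]]
```

View pics/w2.png

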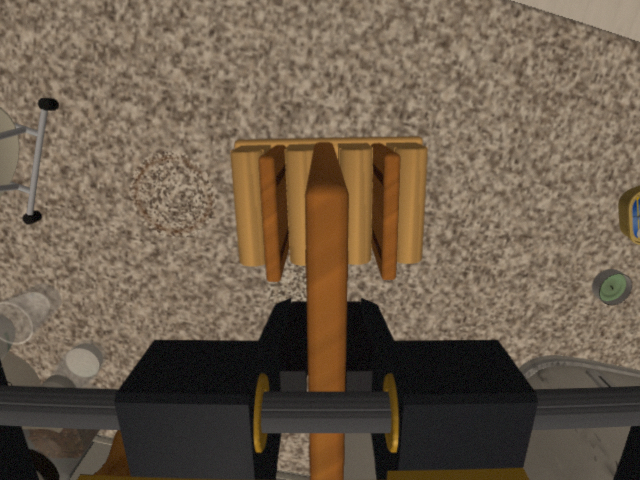

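The board points straight at the empty slot. Its lower front edge is centred at about (323,145) and its upper front edge at (326.5,190). The inner fins span columns 287–371, and the base's front corners are at (236,141) and (425,140).

```bash
python3 - <<'E'
from h import *
d=np.load('w2.npz');W=d['W']
def t(n,u,v,z):
    p=back(d['K'],d['D'],d['T'],(u,v),z);print(n,p.round(4),'tool mm',((W[:3,:3].T@(p-W[:3,3]))*1000).round(1))
t('board bottom front L',313,145,.161);t('bottom front R',332,145,.161)
t('top front L',306,191,.311);t('top front R',347,191,.311)
t('base L',236,141,.014);t('base R',425,139,.014)
t('fin outer L near top',233,152,.070);t('fin outer R',425,147,.070)
t('fin far L',240,265,.070);t('fin far R',422,263,.070)
t('inner L',287,150,.07);t('inner R',371,150,.07)
t('innerfar L',290,264,.07);t('innerfar R',371,263,.07)
E
```

```text
board bottom front L [0.4652 0.1453 0.161 ] tool mm [ 58.1  -8.6 111.8]
bottom front R [0.4626 0.1566 0.161 ] tool mm [ 58.1   2.9 111.8]
top front L [0.4638 0.1477 0.311 ] tool mm [ 58.9  -5.9 -38.2]
top front R [0.4614 0.1581 0.311 ] tool mm [ 58.9   4.8 -38.2]
base L [0.491  0.0715 0.014 ] tool mm [ 49.6 -86.5 258.8]
base R [0.4482 0.2464 0.014 ] tool mm [ 51.8  93.6 258.9]
fin outer L near top [0.4936 0.0811 0.07  ] tool mm [ 44.9 -77.7 202.8]
fin outer R [0.4536 0.2347 0.07  ] tool mm [ 49.2  81.  202.9]
fin far L [0.5911 0.1035 0.07  ] tool mm [-55.2 -77.9 202.8]
fin far R [0.5521 0.2624 0.07  ] tool mm [-53.1  85.7 202.9]
inner L [0.482  0.1244 0.07  ] tool mm [ 46.4 -32.9 202.8]
inner R [0.4663 0.1919 0.07  ] tool mm [ 46.5  36.4 202.9]
innerfar L [0.5799 0.1472 0.07  ] tool mm [-54.1 -32.9 202.8]
innerfar R [0.5625 0.2176 0.07  ] tool mm [-53.1  39.7 202.9]
```

```bash
python3 -m pendant '[[1,[-2,3.5,0],[0,0,0]],[1,[0,0,0],[-1,0,-0.8]],[1,[0,0,20],[0,0,0]],[1,[0,0,20],[0,0,0]],[1,[0,0,20],[0,0,0]],[1,[0,0,10],[0,0,0]],[1,[0,0,0],[0,0,0]],[1,[0,0,0],[0,0,0]]]'; python3 -c "from h import *;wrist('w3')"
```

```text
clock: 8.88
tool_pos: [0.5216, 0.1717, 0.2034]
eef_rot: [-0.121, 0.993, 0.009, -0.0]
contact_force: [-0.5, 0.1, -1.4]
opening: 0.134
finger_force: 34.8
[[-0.9705 -0.2411 -0.0028  0.5216]
 [-0.2411  0.9703  0.0177  0.1717]
 [-0.0015  0.0179 -0.9998  0.2034]
 [ 0.      0.      0.      1.    ]]
```

View pics/w3.png

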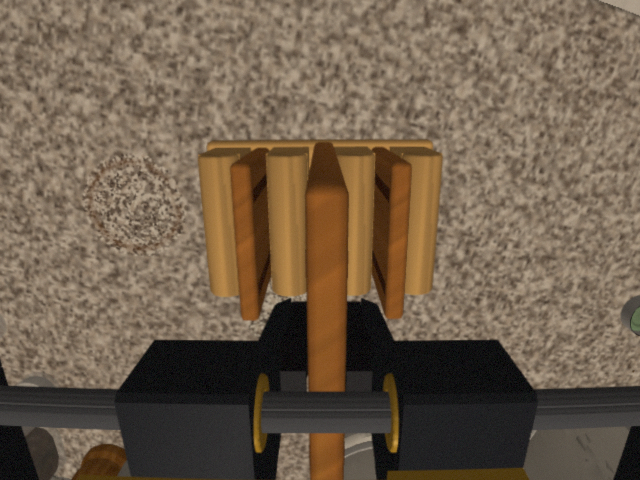

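The board's lower front is at column 323 and the slot is centred at about column 321, so it needs roughly 1 mm of correction. The yaw is level. Lowering now.

```bash
python3 -m pendant '[[1,[0,-1.2,6],[0,0,0]],[1,[0,0,6],[0,0,0]],[1,[0,0,6],[0,0,0]],[1,[0,0,6],[0,0,0]],[1,[0,0,6],[0,0,0]]]' 25; python3 -m pendant '[[1,[0,0,5],[0,0,0]],[1,[0,0,5],[0,0,0]],[1,[0,0,5],[0,0,0]],[1,[0,0,0],[0,0,0]]]'
```

```text
clock: 9.55
tool_pos: [0.5212, 0.1708, 0.1722]
eef_rot: [-0.121, 0.993, 0.009, -0.001]
contact_force: [-0.2, 0.3, -1.9]
opening: 0.132
finger_force: 24.9
clock: 10.05
tool_pos: [0.5209, 0.1709, 0.1573]
eef_rot: [-0.122, 0.993, 0.009, -0.001]
contact_force: [0.2, 0.1, -2.0]
opening: 0.134
finger_force: 24.9
```

```bash
python3 -m pendant '[[1,[0,0,5],[0,0,0]],[1,[0,0,5],[0,0,0]],[1,[0,0,5],[0,0,0]],[1,[0,0,5],[0,0,0]],[1,[0,0,4],[0,0,0]],[1,[0,0,2],[0,0,0]],[1,[0,0,1],[0,0,0]],[1,[0,0,0],[0,0,0]]]'
```

```text
clock: 11.05
tool_pos: [0.5211, 0.1715, 0.1308]
eef_rot: [-0.121, 0.993, 0.009, -0.001]
contact_force: [-0.8, 0.7, -2.0]
opening: 0.136
finger_force: 24.9
```

```bash
python3 -m pendant '[[1,[0,0,1.5],[0,0,0]],[1,[0,0,1.5],[0,0,0]],[1,[0,0,1],[0,0,0]],[1,[0,0,0],[0,0,0]]]'; python3 -m pendant '[[1,[0,0,1],[0,0,0]],[1,[0,0,0],[0,0,0]]]'
```

```text
clock: 11.55
tool_pos: [0.5211, 0.1716, 0.1269]
eef_rot: [-0.122, 0.993, 0.009, -0.001]
contact_force: [-0.7, 0.4, 1.2]
opening: 0.135
finger_force: 24.9
clock: 11.8
tool_pos: [0.5211, 0.1718, 0.1268]
eef_rot: [-0.122, 0.993, 0.009, -0.001]
contact_force: [-2.7, -1.3, 10.4]
opening: 0.134
finger_force: 24.9
```

The upward force of 10 N shows the board is on the slot floor. Releasing and retreating.

```bash
python3 -m pendant '[[-0.4,[0,0,0],[0,0,0]],[-0.4,[0,0,0],[0,0,0]],[-0.4,[0,0,0],[0,0,0]],[-0.4,[0,0,0],[0,0,0]],[-0.4,[0,0,0],[0,0,0]],[-0.4,[0,0,0],[0,0,0]]]'; python3 -m pendant '[[-0.4,[0,0,-10],[0,0,0]],[-0.4,[0,0,-20],[0,0,0]],[-0.4,[0,0,-30],[0,0,0]],[-0.4,[0,0,-30],[0,0,0]],[-0.4,[0,0,-30],[0,0,0]],[-0.4,[0,0,0],[0,0,0]],[-0.4,[0,0,0],[0,0,0]]]';python3 - <<'E'
from plant import cams
import cv2
a=cams.snapshot('scene')['img'][150:390,210:530,::-1];b=cams.snapshot('wrist')['img'][:,:,::-1]
cv2.imwrite('pics/end.png',cv2.hconcat([cv2.resize(a,(400,300)),cv2.resize(b,(400,300))]))
E
```

```text
clock: 12.55
tool_pos: [0.521, 0.1715, 0.1257]
eef_rot: [-0.121, 0.993, 0.009, -0.001]
contact_force: [1.0, 0.6, -0.4]
opening: 0.697
finger_force: 0.0
clock: 13.42
tool_pos: [0.5211, 0.1691, 0.2453]
eef_rot: [-0.121, 0.993, 0.008, -0.001]
contact_force: [-1.0, 0.7, 0.3]
opening: 0.7
finger_force: 0.0
```

View pics/end.png

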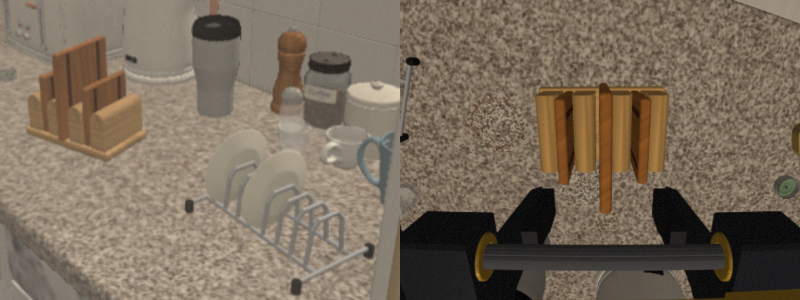

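The board stands upright and centred in the middle slot (wrist half, about (604,150)). Both saucers still stand, and the gripper is clear.

```bash
python3 -c "
from plant import r
print(r.finish_job())"
```

```text
the job is handed in; nothing more can be done
None
```

The breakfast board was lowered onto the floor of the middle rack slot while held, then released. The last picture shows it upright there with both saucers still standing in the drainer. I handed the job in at about 13.5 s, and no verdict was returned.

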